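# Clear the jam jar, then lift a roll with the tongs for bagging

## Robot

A 7-joint arm with a two-finger parallel gripper is mounted at the origin on the work surface. World frame = base frame: x ahead of the robot, y to its left, z up, the work surface at z = 0. Lengths are in m, angles in rad, forces in N, time in s.
With the tool pointing down it reaches from about 0.425 to 0.875 m from the base axis. Payload 4.7 kg.
Tool frame: the origin (TCP) lies at the very end of the fingers, on their centre line; the grasp point (between the pads) lies 19 mm behind it; z points along the fingers, y is the direction in which the jaws open and shut (so a half turn about z gives the same grasp; the last joint's range is limited). The gripper opens to 87 mm and grips with 3 to 60 N. Pads are 19 mm wide; open, the fingers measure 117 mm over their backs; the gripper's body (75 mm by 190 mm) begins 51 mm behind the grasp point.
Start: joints at [1.333, 0.321, -0.07, 1.45, 0.023, 1.371, -0.057], TCP at [0.162, -0.63, 0.223] pointing down, gripper open.
Joint ranges: [-2.86, 2.86], [-0.3, 2.09], [-1.38, 1.24], [0.06, 2.45], [-1.56, 4.7], [0.09, 2.05], [-2.69, 2.69]. Speed limits (rad/s): [2.57, 2.57, 3.14, 3.14, 3.14, 3.14, 3.14].

## Interface

Orientations are given as a rotation vector (axis times angle).
In Python, from bench import * gives the robot as it stands.
- The arm moves only by the shell command python3 -m jog 'ROWS' [OPENING] [FORCE]. ROWS is JSON, a list of rows, each a list of 4 numbers: the shift along the world's x, y, z in mm, then the turn about the world's z in rad. In form: [[x, y, z, twist], ...]. A call has exactly 8 rows; each row is the pose to reach, as a shift and turn from the pose commanded when the call began; what a row does not reach only later rows make up. A row lasts 1/8 s, in which the tool goes at most 62.5 mm and 10.7 degrees, less where a joint would pass 70% of its speed; a pose out of reach is approached as far as the arm can. A call with a gripper value outside its range is refused whole. OPENING is the opening, from -1 (shut) to 1 (fully open), set as the call begins (- or left out, the last holds). The fingers move at their own pace and stop on an object; FORCE is the grip in N (left out, the last holds). Time passes only in rows, so rows that repeat a pose let the fingers close, or fill a call up. It gives the time, the measured TCP pose, the force and the opening at its end, in the units of the state.
- get_state(): the state, without advancing time (a new reading comes with each control period).
- get_image(name): name is "side" or "top" or "wrist"; returns a dict with "image" (420x560x3 uint8, red, green, blue), "fx", "fy", "cx", "cy" (pixels), "position" and "rotation" of the camera in the world; the wrist camera has in their place "tool_from_camera" (4x4, takes a point from camera to tool coordinates, whose origin is the TCP and whose axes are the flange's). Camera axes: x right, y down, z forward; pixel columns grow to the right and rows downward; lengths in m; the calibration is good to about 2 mm. A picture is of the moment at which its call begins: read the wrist's pose just before it. There is no depth.
- close_job(): hands the job in, once; it reports no verdict.
The state is a dict: "time": time; "joint_positions": joint angles; "qd": joint speeds; "joint_torque": joint torques, N m; "position": TCP position; "tool_rot": TCP orientation; "ft_force": force on the tool from outside, world axes, zero at the start; "torque": the same for the moment, N m; "grip_width": opening from 0.0 (shut) to 1.0 (fully open).
Only numpy, scipy, OpenCV 4.12 (cv2) and the standard library are available. Lean on these libraries where they do the work, as an engineer would, in place of code of your own. Each camera call takes 0.05 s, during which the arm holds its last target. There are 200 camera calls.

## Task

The jam jar has been left on the bread board: stand it back in its place on the counter, midway in the gap between the two tins and in line with them. Then take up the kitchen tongs, close them on the round roll and lift it off the board, never touching the roll with the robot itself, and finish while still holding it in the tongs, motionless and at least 10 cm above the board, so that I can slip a bag over it. Leave the long roll, the tins, the pasta canister and the spice jar where they are.

Things in the scene. Friction and masses are not known exactly. Their poses are not given: they have to be found in the camera images.
- board: Fixed wooden bread board on the counter (counter top at height 0), 200 mm (its x) by 320 mm (its y) by 20 mm thick. Origin: centre of its underside. Round roll, long roll and jam jar start on it in a row along its y axis, at about -105, 0 and +105 mm in any order, up to 15 mm off its y axis; its own +x (away from the robot) is the clear way in for the tongs.
- round_roll: Round bread roll, 58 mm in diameter, 44 mm high, firm, about 55 g. Its sides are upright (full diameter) from 13 to 27 mm above its underside, domed above. Origin: centre of its underside; z up.
- long_roll: Long bread roll lying along its own x axis, 130 mm long, 46 mm wide, 36 mm high; leave it alone. Origin: centre of its underside.
- jam_jar: Round jam jar with steel lid, 60 mm in diameter, 85 mm high, about 280 g, standing on the bread board. Origin: centre of its underside; z up.
- tin_near: Round food tin, 74 mm in diameter, 90 mm high, standing on the counter, the one of the pair nearer the robot. Origin: centre of its underside. Its x axis points at the other tin.
- tin_far: The second tin, same size, standing 170 mm (centre to centre) from the first along the first one's x axis. The gap between the two tins is 96 mm.
- tongs: Steel kitchen tongs lying on the counter, arms side by side, sprung open; about 125 g, 245 mm long. Origin: underside, on the centre line at the middle of the handles; z up (along the hinge pin), +x to the heads, +y to the left arm. Hinge pin at x = -110 mm, 34 mm high: the mid-plane is 17 mm above the underside, level as they lie.
- tongs_left: Left arm of the tongs (+y side). Origin: foot of the hinge pin; it has the tongs' axes when open and turns about -z as the tongs close: 0.12 rad on the round roll, 0.225 rad shut. Both arms turn alike. A spring pushes the arms apart, about 4 N at the grip when open, 7 N on the roll; so with the fingers set 50 to 58 mm apart the tongs are held by the spring, can be carried, and stay open.
- tongs_right: The tongs' right arm, the mirror image of the left one (turns about +z as it closes).
- tongs_grip (a point): The place to grip: centre line at the middle of the handles, at mid-plane height (17 mm above the underside). The handles are upright steel strips 24 mm high (12 mm either side of mid-plane), pinched from outside across the tongs' y axis. Over their outsides there: 63 mm open, 36 mm when closed on the round roll, about 14 mm shut. Good to grip from 45 mm behind to 25 mm ahead of here.
- tongs_heads (a point): Midway between the two cupped heads, where the roll's axis belongs when they close: 115 mm ahead of tongs_grip along +x, at mid-plane height. Each head is 42 mm long and 34 mm high (17 mm either side of mid-plane). When open there are 95 mm between the rear lips, 105 mm between the front lips and 122 mm over the outsides. The heads move about twice as far as the handles at the grip.
- canister: Square clear storage canister of pasta with white lid, 90 by 90 by 106 mm; leave it alone. Origin: centre of its underside.
- spice_jar: Small glass spice jar, 44 mm in diameter, 95 mm high; leave it alone. Origin: centre of its underside.
Things that resemble listed ones, but are neither listed nor needed, are in the scene too. What is shaped like the tin_far but red is not meant.

How it is judged:
By the outcome, as a careful person would: the job done as asked, in the order asked, and still so for the second after the job is handed in, while the arm keeps its last pose, push and grip.
It also fails if it takes over 59 s, if anything falls off the work surface, if the arm or the gripper's body presses on something with over 40 N, if the wrist force passes 120 N, or if a joint passes its speed limit or range.

## Working session

There is one attempt and no reset: what is moved stays moved. The work goes in short steps, Python scripts to look and compute and a shell command to move; the robot and the scene stay as the last step left them, time stands still between calls to the robot, and variables do not carry over. Pictures are saved under pics/ and viewed, about 8 in all and at most 12, crops included, and the job is handed in when it is done.

```bash
ls; mkdir -p pics; cat > h.py <<'E'
import numpy as np, cv2
from bench import *
from scipy.spatial.transform import Rotation as R
def shot(n,fn=None):
    s=get_state(); d=get_image(n)
    if n=="wrist":
        T=np.eye(4);T[:3,:3]=R.from_rotvec(s["tool_rot"]).as_matrix();T[:3,3]=s["position"]
        T=T@np.array(d["tool_from_camera"]); d["position"]=T[:3,3]; d["rotation"]=T[:3,:3]
    d["rotation"]=np.array(d["rotation"]); d["position"]=np.array(d["position"])
    if d["rotation"].shape!=(3,3): d["rotation"]=R.from_rotvec(d["rotation"]).as_matrix()
    np.save("pics/last_%s.npy"%n,d,allow_pickle=True)
    if fn: cv2.imwrite("pics/"+fn,d["image"][:,:,::-1])
    return d
def load(n): return np.load("pics/last_%s.npy"%n,allow_pickle=True).item()
def ray(d,u,v,z):
    r=d["rotation"]@np.array([(u-d["cx"])/d["fx"],(v-d["cy"])/d["fy"],1])
    p=d["position"]; return p+r*(z-p[2])/r[2]
def proj(d,P):
    c=d["rotation"].T@(np.array(P)-d["position"]); return c[0]/c[2]*d["fx"]+d["cx"],c[1]/c[2]*d["fy"]+d["cy"]
E
python3 - <<'E'
from h import *
print(get_state())
a=shot("top","top.png");b=shot("side","side.png")
for d in(a,b): print(d["position"],d["rotation"],d["fx"],d["cx"],d["cy"])
E
```

```text
pics
{'time': 0.0, 'joint_positions': array([ 1.33310307,  0.32179538, -0.07008463,  1.45167502,  0.02257798,
        1.37078132, -0.05689439]), 'qd': array([-3.46946484e-04,  7.90510612e-06,  1.09692021e-03, -9.05900764e-04,
       -1.46084617e-03,  1.43873797e-03,  1.60170506e-03]), 'joint_torque': array([-6.39787177e-04, -4.91282451e+01, -4.04092055e-01, -3.12525523e+01,
       -6.37707487e-02,  4.35399322e-02,  1.93211858e-04]), 'position': array([ 0.16176435, -0.62898267,  0.22147942]), 'tool_rot': array([-3.11489043e+00, -3.94289449e-01,  4.87938662e-04]), 'ft_force': array([ 0.18734029, -0.47398452,  0.59010458]), 'torque': array([ 0.02325331, -0.05898362,  0.08373181]), 'grip_width': 1.0024126447037573}
[ 0.5190507  -0.04562543  0.98425752] [[ 0.02884876 -0.99699597  0.0718804 ]
 [-0.99928284 -0.02700096  0.02654721]
 [-0.02452662 -0.0725947  -0.99705991]] 379.7071254330657 280.0378911535425 206.8383033907924
[0.55212666 0.70973517 0.71926438] [[-0.99902481 -0.03050455  0.0319202 ]
 [-0.04413775  0.67142216 -0.73975952]
 [ 0.00113411 -0.740447   -0.6721138 ]] 420.3056580234377 273.98896572039087 219.1549836619932
```

View pics/top.png

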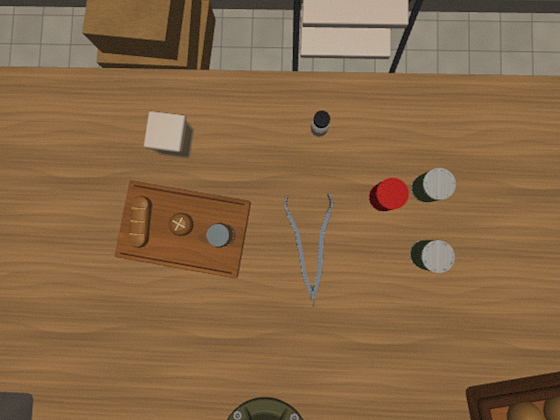

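View pics/side.png

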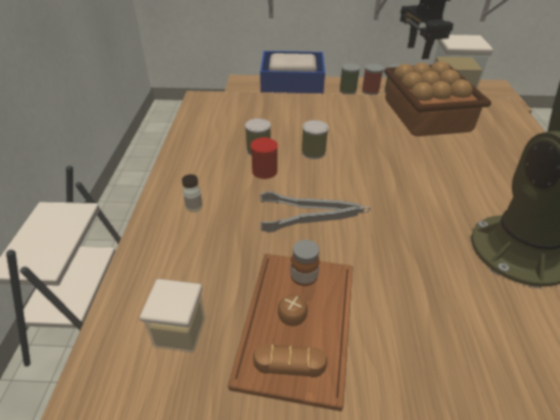

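Top view: long roll (140,222), round roll (180,224), jam jar with its lid at (218,235), canister (165,132), spice jar (320,120). The tongs have their hinge at (313,297) and heads at (287,197) and (330,197). The two grey tins are at (439,184) and (438,256), and the red tin at (392,194) is a decoy.

Look-alikes:
- **Jar:** back jars at side (349,78) and (372,78), and the spice jar.
- **Roll:** basket rolls at side (435,80), and the long roll.
- **Tins:** the red tin.

I choose the jar at (218,235), the roll at (180,224), and the grey pair of tins.

```bash
cat > m.py <<'E'
from h import *
d=load("top"); im=d["image"]; hsv=cv2.cvtColor(im,cv2.COLOR_RGB2HSV)
def blobs(mask,name,z,amin=40):
    mask=cv2.morphologyEx(mask.astype(np.uint8)*255,cv2.MORPH_OPEN,np.ones((2,2)))
    for c in cv2.findContours(mask,cv2.RETR_EXTERNAL,cv2.CHAIN_APPROX_NONE)[0]:
        if cv2.contourArea(c)<amin: continue
        (u,v),r=cv2.minEnclosingCircle(c)
        if not(75<v<320): continue
        print(name,(round(u),round(v)),"r",round(r,1),"area",cv2.contourArea(c),"rect",np.round(cv2.minAreaRect(c)[1],1),ray(d,u,v,z).round(4))
    return mask
S,V=hsv[...,1],hsv[...,2]
g=blobs((S<70)&(V>60),"grey z.09",.09)
cv2.imwrite("pics/g.png",g)
print("jar z.105",ray(d,218,235,.105),"roll z.05",ray(d,180,224,.05),"tongs hinge z.034",ray(d,313,297,.034),"heads",ray(d,308.5,200,.034))
for p in[(133,182),(250,200),(238,276),(116,256)]: print("board",ray(d,*p,.02).round(4))
crop=np.hstack([im[170:290,110:260],im[170:320,265:345][:120],im[160:280,370:470]])
cv2.imwrite("pics/crop.png",cv2.resize(crop,None,fx=2.4,fy=2.4,interpolation=cv2.INTER_CUBIC)[:,:,::-1])
E
python3 m.py
```

```text
grey z.09 (439, 257) r 16.9 area 827.5 rect [32. 33.] [ 0.4772 -0.3924  0.09  ]
grey z.09 (218, 236) r 11.6 area 389.0 rect [22.4 22.4] [0.5115 0.1214 0.09  ]
grey z.09 (311, 246) r 55.0 area 709.0 rect [105.2  48.2] [ 0.4934 -0.0963  0.09  ]
grey z.09 (440, 184) r 16.6 area 799.5 rect [31. 32.] [ 0.6472 -0.3957  0.09  ]
grey z.09 (320, 128) r 9.0 area 97.0 rect [16.7 12.8] [ 0.7762 -0.1122  0.09  ]
grey z.09 (166, 132) r 25.1 area 1332.0 rect [38.  37.9] [0.7559 0.2599 0.09  ]
jar z.105 [0.51308255 0.11976733 0.105     ] roll z.05 [0.53711627 0.22566043 0.05      ] tongs hinge z.034 [ 0.36726724 -0.10790029  0.034     ] heads [ 0.60668375 -0.09122489  0.034     ]
board [0.6426 0.3618 0.02  ]
board [0.604  0.0573 0.02  ]
board [0.411 0.081 0.02 ]
board [0.4516 0.3947 0.02  ]
```

View pics/crop.png

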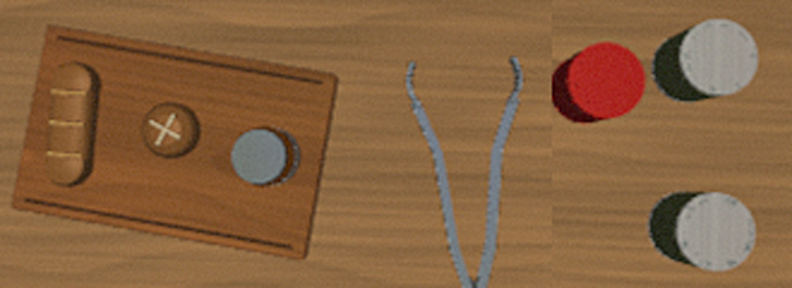

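The midpoint of the tin gap is (0.562,-0.394), with 170 mm tin spacing as stated. The jar is at (0.513,0.120) and the roll at (0.537,0.226). I'll move above the jar.

```bash
python3 -m jog '[[42,35,0,-0.03],[84,70,0,-0.06],[127,105,0,-0.09],[169,140,0,-0.12],[211,175,0,-0.16],[254,210,0,-0.19],[296,245,0,-0.22],[338,280,0,-0.25]]' 1 20
python3 -m jog '[[2,59,0,0],[3,117,0,0],[5,176,0,0],[7,234,0,0],[8,293,0,0],[10,352,0,0],[11,411,0,0],[13,469,0,0]]'
python3 -c "
from h import *
d=shot('wrist','w1.png');print(d['position'],d['rotation'][:,2],get_state()['joint_positions'])
print(proj(d,[.513,.12,.105]),proj(d,[.537,.226,.064]))
im=d['image'];h=cv2.cvtColor(im,cv2.COLOR_RGB2HSV)"
```

```text
time: 1.1
position: [0.5008, -0.3482, 0.2222]
tool_rot: [-3.141, -0.001, 0.001]
ft_force: [0.5, -0.1, -0.3]
grip_width: 1.0
time: 2.1
position: [0.5124, 0.1212, 0.2224]
tool_rot: [3.141, 0.003, -0.0]
ft_force: [0.6, -0.5, 0.1]
grip_width: 1.0
[0.57732408 0.1222276  0.38428028] [-2.40055631e-01 -7.55976525e-04 -9.70758838e-01] [ 0.3551954   0.10214476 -0.6915297   1.73375135  0.06103156  1.32687023
 -1.90647867]
(np.float64(279.3818847024758), np.float64(199.82548115916242)) (np.float64(157.60681196135914), np.float64(162.33947495630395))
```

View pics/w1.png

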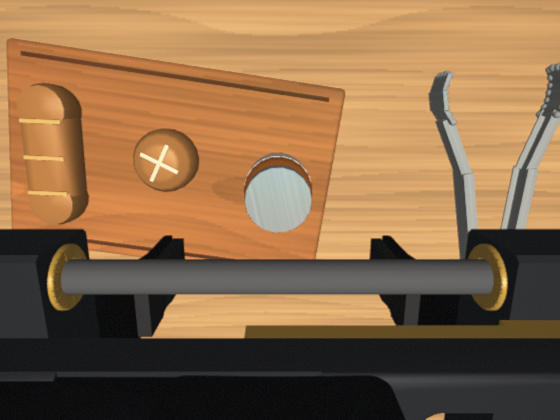

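The wrist view shows the jar lid at (278,197), against a prediction of (279,200). They agree to about 2 mm. I'll descend, grip and lift.

```bash
python3 -c "
from h import *
d=load('wrist');print(ray(d,278,197,.105),ray(d,166,160,.042))"
python3 -m jog '[[0,-1,-40,0],[0,-1,-80,0],[0,-1,-115,0],[0,-1,-140,0],[0,-1,-155,0],[0,-1,-164,0],[0,-1,-164,0],[0,-1,-164,0]]' 1 20
python3 -m jog '[[0,0,0,0],[0,0,0,0],[0,0,0,0],[0,0,0,0],[0,0,0,0],[0,0,0,0],[0,0,0,0],[0,0,5,0]]' -1 20
python3 -m jog '[[0,0,20,0],[0,0,50,0],[0,0,90,0],[0,0,120,0],[0,0,120,0],[0,0,120,0],[0,0,120,0],[0,0,120,0]]'
```

```text
[0.51525569 0.12108214 0.105     ] [0.53641851 0.22514921 0.042     ]
time: 3.15
position: [0.5137, 0.1187, 0.0595]
tool_rot: [-3.142, -0.003, -0.002]
ft_force: [-0.3, -0.4, -1.3]
grip_width: 1.001
time: 4.15
position: [0.5116, 0.1172, 0.0626]
tool_rot: [3.14, 0.003, -0.005]
ft_force: [-0.4, 0.5, -4.4]
grip_width: 0.676
time: 5.15
position: [0.5122, 0.1182, 0.1823]
tool_rot: [3.141, 0.003, -0.004]
ft_force: [-0.6, -0.9, -3.9]
grip_width: 0.675
```

```bash
python3 -m jog '[[6,-60,0,0],[12,-120,0,0],[18,-180,0,0],[24,-240,0,0],[31,-300,0,0],[37,-360,0,0],[43,-420,0,0],[49,-480,0,0]]'
python3 -m jog '[[0,-30,0,0],[0,-32,0,0],[0,-32,0,0],[0,-32,0,0],[0,-32,0,0],[0,-32,0,0],[0,-32,0,0],[0,-32,0,0]]'
cat > w.py <<'E'
from h import *
import sys
d=shot('wrist',sys.argv[1]);im=d['image'];h=cv2.cvtColor(im,cv2.COLOR_RGB2HSV)
print(get_state()["position"])
for n,p in dict(near=[.477,-.392,.09],far=[.647,-.396,.09]).items(): print(n,proj(d,p))
E
python3 w.py w2.png
```

```text
time: 6.15
position: [0.5618, -0.3633, 0.1827]
tool_rot: [-3.141, -0.003, 0.001]
ft_force: [1.4, -0.5, -3.6]
grip_width: 0.675
time: 7.15
position: [0.5619, -0.3935, 0.1836]
tool_rot: [3.141, 0.003, 0.0]
ft_force: [-0.6, 0.3, -3.3]
grip_width: 0.675
[ 0.56189066 -0.3935289   0.18360068]
near (np.float64(275.82081962993925), np.float64(314.52502788589425))
far (np.float64(282.0398077160947), np.float64(83.44768997221755))
```

View pics/w2.png

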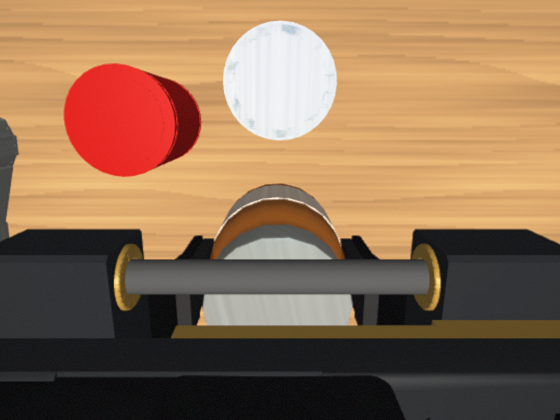

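The far tin is at (280,80), against a prediction of (282,83), so the jar is centred above the gap. I'll lower it.

```bash
python3 -m jog '[[0,0,-40,0],[0,0,-80,0],[0,0,-110,0],[0,0,-125,0],[0,0,-134,0],[0,0,-138,0],[0,0,-140,0],[0,0,-140,0]]'
python3 -m jog '[[0,0,-1,0],[0,0,-2,0],[0,0,-3,0],[0,0,-4,0],[0,0,-4,0],[0,0,-4,0],[0,0,-4,0],[0,0,-4,0]]'
python3 - <<'E'
from h import *
d=shot("top")
im=d["image"][150:290,350:490];cv2.imwrite("pics/t2.png",cv2.resize(im,None,fx=3,fy=3)[:,:,::-1])
E
```

```text
time: 8.2
position: [0.5624, -0.3938, 0.0444]
tool_rot: [3.141, 0.003, 0.001]
ft_force: [-0.2, -0.5, -3.4]
grip_width: 0.679
time: 9.2
position: [0.5619, -0.3935, 0.0396]
tool_rot: [3.141, 0.003, -0.0]
ft_force: [-0.2, 0.5, -2.9]
grip_width: 0.679
```

```bash

python3 -m jog '[[0,0,-0.5,0],[0,0,-1,0],[0,0,-1.5,0],[0,0,-1.5,0],[0,0,-1.5,0],[0,0,-1.5,0],[0,0,-1.5,0],[0,0,-1.5,0]]'
```

```text
time: 10.25
position: [0.5621, -0.3935, 0.0389]
tool_rot: [3.141, 0.003, 0.0]
ft_force: [-2.3, 1.5, 5.7]
grip_width: 0.681
```

Contact with the counter. I'll release and rise.

```bash

python3 -m jog '[[0,0,0,0],[0,0,0,0],[0,0,0,0],[0,0,0,0],[0,0,40,0],[0,0,90,0],[0,0,140,0],[0,0,180,0]]' 1
python3 -m jog '[[-10,40,0,0.02],[-20,90,0,0.04],[-40,150,0,0.06],[-60,210,0,0.07],[-80,260,0,0.07],[-80,295,0,0.07],[-80,295,0,0.07],[-80,295,0,0.07]]'
python3 - <<'E'
from h import *
print(get_state()["joint_positions"])
d=shot("top")
im=d["image"][150:320,260:490];t=cv2.resize(im,None,fx=1.7,fy=1.7)
w=shot("wrist")["image"]
t=cv2.copyMakeBorder(t,0,420-t.shape[0],0,0,cv2.BORDER_CONSTANT)
o=cv2.resize(np.hstack([t,w]),None,fx=.84,fy=.84,interpolation=cv2.INTER_AREA);print(o.shape)
cv2.imwrite("pics/tw.png",o[:,:,::-1])
w=load("wrist")
for p in([.607,-.0912,.034],[.487,-.0995,.034]):print(proj(w,p))
h=cv2.cvtColor(d["image"],cv2.COLOR_RGB2HSV);m=((h[...,1]<70)&(h[...,2]>60)).astype(np.uint8)
n,_,st,ce=cv2.connectedComponentsWithStats(m)
for s,c in zip(st,ce):
    if 100<s[4]<2000 and 370<c[0]<480 and c[1]>150: print(s,c,ray(d,s[0]+(s[2]-1)/2,s[1]+(s[3]-1)/2,.0875).round(4))
E
```

```text
time: 11.25
position: [0.5624, -0.3937, 0.2206]
tool_rot: [3.14, 0.003, 0.003]
ft_force: [0.1, -0.2, -0.3]
grip_width: 1.004
time: 12.25
position: [0.482, -0.0995, 0.2182]
tool_rot: [3.139, 0.112, 0.001]
ft_force: [-0.6, -0.9, -0.4]
grip_width: 1.0
[ 0.67854635  0.00708422 -0.52785396  1.8214694   0.00467669  1.31348681
 -1.35003889]
(353, 799, 3)
(np.float64(277.7151020851222), np.float64(43.71298194759086))
(np.float64(277.57276504839905), np.float64(179.5870249318439))
[423 168  33  32 848] [438.84669811 183.42806604] [ 0.6489 -0.3945  0.0875]
[426 210  23  22 408] [437.08333333 220.30392157] [ 0.5616 -0.3897  0.0875]
[421 240  34  33 880] [437.44318182 256.04886364] [ 0.4791 -0.3908  0.0875]
```

View pics/tw.png

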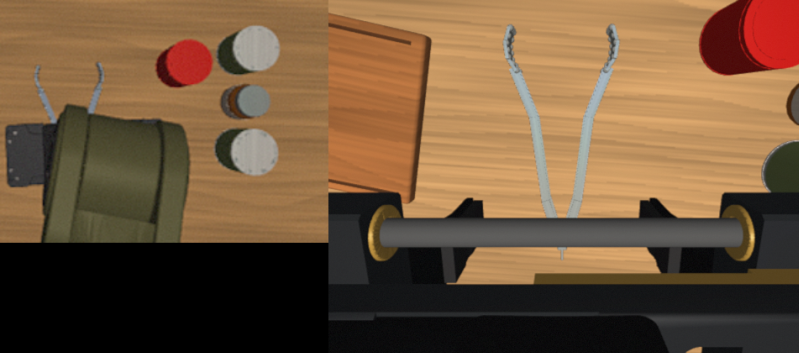

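Jar checked: it is within about 4 mm of midway between the tins. In the wrist view the tongs' centre line runs straight up at u≈279, with the head tips at v≈30 and the tail at v≈306.

```bash
python3 -c "
from h import *
w=load('wrist');print(get_state()['position'],w['position'])
h=cv2.cvtColor(w['image'],cv2.COLOR_RGB2HSV);m=((h[...,1]<70)&(h[...,2]>90))
for v in(32,50,70,90,110,130,150,170,190,210,225):
  u=np.where(m[v,200:360])[0]+200
  if len(u): print(v,u.min(),u.max(),(u.min()+u.max())/2,ray(w,(u.min()+u.max())/2,v,.03).round(4))
c=np.where(m[:60,200:360].any(1))[0];print('tip',c.min(),ray(w,278.6,c.min(),.034),'tail',ray(w,278.6,306,.02))
c=np.where(m[285:330,270:287].any(1))[0]+285;print(c)
print('fullwidths',[np.linalg.norm(ray(w,u0,150,.03)-ray(w,u1,150,.03)) for u0,u1 in[(247,310)]])
"
```

```text
[ 0.48192732 -0.10002765  0.21797983] [ 0.54666731 -0.09443266  0.37992181]
32 212 341 276.5 [ 0.6172 -0.0894  0.03  ]
50 208 346 277.0 [ 0.6025 -0.0909  0.03  ]
70 212 341 276.5 [ 0.5857 -0.0916  0.03  ]
90 218 335 276.5 [ 0.5686 -0.0928  0.03  ]
110 227 327 277.0 [ 0.551  -0.0945  0.03  ]
130 235 319 277.0 [ 0.533  -0.0957  0.03  ]
150 240 314 277.0 [ 0.5145 -0.097   0.03  ]
170 243 311 277.0 [ 0.4955 -0.0984  0.03  ]
190 246 308 277.0 [ 0.4761 -0.0997  0.03  ]
210 249 305 277.0 [ 0.4561 -0.1011  0.03  ]
225 252 303 277.5 [ 0.4407 -0.1027  0.03  ]
tip 28 [ 0.61966518 -0.09107808  0.034     ] tail [ 0.34652133 -0.11051242  0.02      ]
[285 286 287 288 294 295 296 297 298 299 300 301 302 303 304 305 306 307
 308 309]
fullwidths [np.float64(0.059573976504525984)]
```

The tongs' grip point is about (0.485,-0.099): the handles are 63 mm wide there, and it lies 135 mm behind the tips. I'll descend and take the tongs on their spring at about 55 mm.

```bash
python3 -m jog '[[3,1,-50,0],[3,1,-100,0],[3,1,-150,0],[3,1,-185,0],[3,1,-203,0],[3,1,-211,0],[3,1,-213,0],[3,1,-213,0]]'
python3 -m jog '[[0,0,0,0],[0,0,0,0],[0,0,0,0],[0,0,0,0],[0,0,0,0],[0,0,0,0],[0,0,0,0],[0,0,0,0]]' 0.27 20
python3 -m jog '[[0,0,8,0],[0,0,20,0],[0,0,40,0],[0,0,70,0],[0,0,100,0],[0,0,130,0],[0,0,150,0],[0,0,150,0]]'
python3 -c "
from h import *
shot('wrist','w4.png')"
```

```text
time: 13.35
position: [0.4859, -0.0978, 0.0061]
tool_rot: [3.139, 0.113, 0.003]
ft_force: [-0.0, 0.4, -0.1]
grip_width: 1.002
time: 14.35
position: [0.4856, -0.0978, 0.0055]
tool_rot: [3.139, 0.113, 0.002]
ft_force: [1.9, -1.1, 4.3]
grip_width: 0.637
time: 15.35
position: [0.4857, -0.0974, 0.1568]
tool_rot: [3.138, 0.113, 0.004]
ft_force: [-0.9, -0.0, -0.8]
grip_width: 0.634
```

View pics/w4.png

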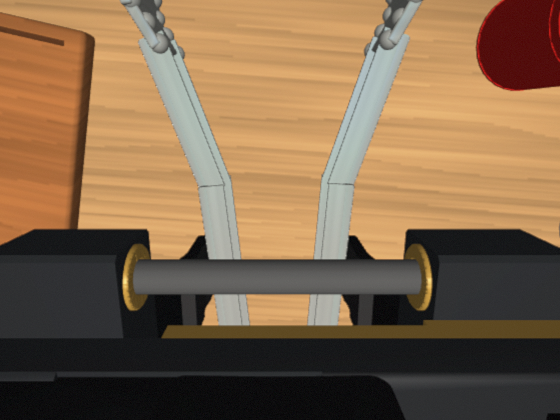

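The tongs are held at 55 mm, still open, and lifted. I'll carry them to the far side of the roll, turning by +2.6 rad over two calls.

```bash
python3 -m jog '[[5,10,3,0.10],[15,25,5,0.26],[25,42,5,0.42],[35,60,5,0.58],[45,78,5,0.74],[55,98,5,0.90],[65,116,5,1.06],[76,135,5,1.22]]'
python3 -m jog '[[10,18,0,0.16],[20,36,0,0.32],[30,54,0,0.48],[40,72,0,0.64],[50,90,0,0.80],[60,108,0,0.96],[70,124,0,1.12],[77,135,0,1.28]]'
python3 -m jog '[[0,0,0,0.06],[0,0,0,0.095],[0,0,0,0.095],[0,0,0,0.095],[0,0,0,0.095],[0,0,0,0.095],[0,0,0,0.095],[0,0,0,0.095]]'
python3 - <<'E'
from h import *
s=get_state();print(s["joint_positions"],s["position"])
t=shot("top")["image"][90:300,90:370];w=shot("side")["image"][150:420,120:420]
o=np.hstack([cv2.resize(t,(400,300)),cv2.resize(w,(333,300))])
cv2.imwrite("pics/c5.png",o[:,:,::-1])
E
```

```text
time: 16.4
position: [0.5599, 0.038, 0.1584]
tool_rot: [-2.502, -1.897, 0.004]
ft_force: [-0.7, -0.6, -1.6]
grip_width: 0.634
time: 17.4
position: [0.637, 0.1734, 0.1581]
tool_rot: [-0.872, -3.015, 0.001]
ft_force: [0.6, 0.2, -1.2]
grip_width: 0.635
time: 18.4
position: [0.6379, 0.1725, 0.1601]
tool_rot: [0.739, 3.053, 0.0]
ft_force: [0.2, -0.4, -0.4]
grip_width: 0.635
[ 0.37488117  0.55163794 -0.95154007  1.47723962  0.45324453  1.34546147
  0.48856542] [0.63794308 0.17246032 0.16012695]
```

View pics/c5.png

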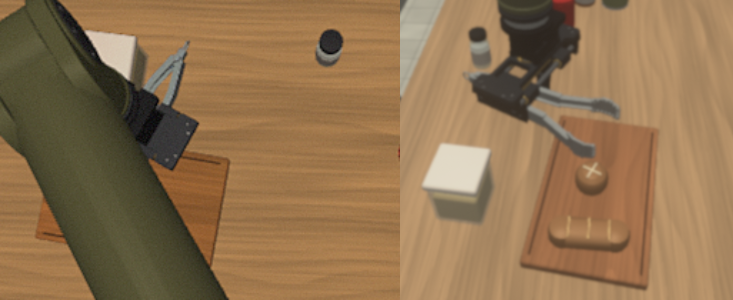

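The tongs point toward the robot over the board. To clear the canister better I'll use a heading of about 164°, then lower to just above the roll and check.

```bash
python3 -m jog '[[3,7,0,0.06],[6,14,0,0.12],[9,21,0,0.19],[9,21,-20,0.19],[9,21,-45,0.19],[9,21,-62,0.19],[9,21,-68,0.19],[9,21,-68,0.19]]'
python3 - <<'E'
from h import *
s=get_state();print(s["position"])
M=R.from_rotvec(s["tool_rot"]).as_matrix();print(M[:,1],np.degrees(np.arctan2(M[1,1],M[0,1])))
sd=shot("side");w=shot("wrist")
# tongs axis: perpendicular to jaw axis, toward -x
y=M[:,1]; a=np.array([-y[1],y[0],0]);a/=np.linalg.norm(a); a=a if a[0]<0 else -a
g=np.array(s["position"])+[0,0,.0115]; hd=g+.115*a; n=np.array([-a[1],a[0],0])
print("axis",a,"heads",hd,"roll",(.5365,.2255))
I=sd["image"].copy()
for k in(-1,1):
  for f,off in((.021,.04),(-.021,.036)):
    for P in (hd+f*a+k*off*n+[0,0,.017],):
      u,v=proj(sd,P);print("pred side",round(u),round(v));cv2.circle(I,(round(u),round(v)),1,(255,0,0),-1)
u,v=proj(sd,[.5365,.2255,.064]);cv2.circle(I,(round(u),round(v)),1,(0,0,255),-1)
c=I[180:400,200:380]
o=np.hstack([cv2.resize(c,None,fx=2,fy=2,interpolation=cv2.INTER_CUBIC),cv2.resize(w["image"],None,fx=.77,fy=.77)[:440]]) if 0 else cv2.resize(c,None,fx=2.7,fy=2.7,interpolation=cv2.INTER_CUBIC)
cv2.imwrite("pics/c6.png",o[:,:,::-1])
E
```

```text
time: 19.5
position: [0.6468, 0.1933, 0.0918]
tool_rot: [-0.446, -3.109, 0.0]
ft_force: [-0.7, -0.8, -0.9]
grip_width: 0.635
[0.64682136 0.19334321 0.09179494]
[ 2.81286430e-01  9.59623853e-01 -7.43205639e-05] 73.66300209692125
axis [-0.95962386  0.28128643  0.        ] heads [0.53646462 0.22569115 0.10329494] roll (0.5365, 0.2255)
pred side 299 305
pred side 277 297
pred side 311 272
pred side 289 268
```

View pics/c6.png

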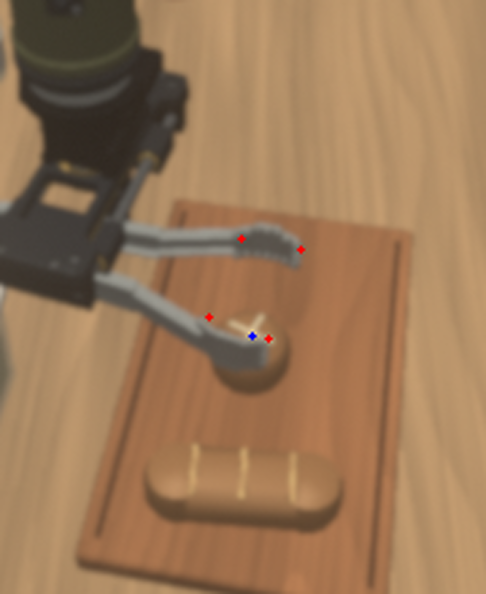

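The side view shows the predicted head points on the real heads, so the tongs are level. The roll's cross matches its predicted (293,304). I'll lower around the roll.

```bash
python3 -m jog '[[0,0,-10,0],[0,0,-20,0],[0,0,-30,0],[0,0,-40,0],[0,0,-48,0],[0,0,-55,0],[0,0,-60,0],[0,0,-61,0]]'
python3 - <<'E'
from h import *
s=get_state();print(s["position"],s["ft_force"])
I=shot("side")["image"]; w=shot("wrist")["image"]
o=np.hstack([cv2.resize(I[200:380,210:370],(373,420),interpolation=cv2.INTER_CUBIC),cv2.resize(w,None,fx=.76,fy=1)])
cv2.imwrite("pics/c7.png",o[:,:,::-1]);print(o.shape)
E
```

```text
time: 20.6
position: [0.6468, 0.1934, 0.0307]
tool_rot: [-0.446, -3.109, 0.0]
ft_force: [0.3, 0.1, -1.8]
grip_width: 0.633
[0.64676837 0.19342424 0.03072098] [ 0.28374503  0.10950295 -1.7711783 ]
(420, 799, 3)
```

View pics/c7.png

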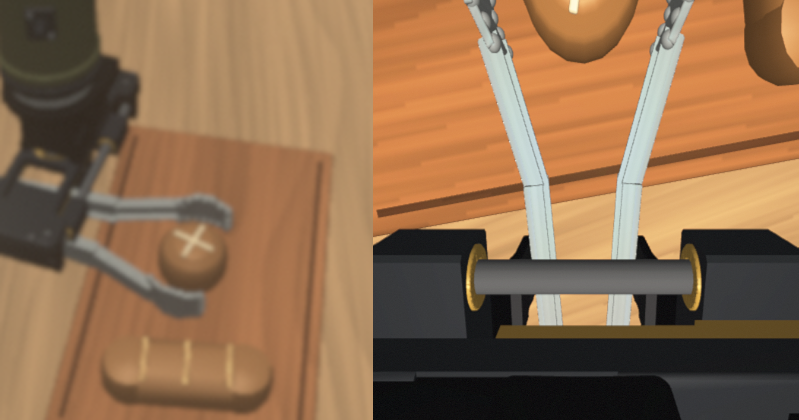

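The roll sits centred between the heads. I'll close on it.

```bash
python3 -m jog '[[0,0,0,0],[0,0,0,0],[0,0,0,0],[0,0,0,0],[0,0,0,0],[0,0,0,0],[0,0,0,0],[0,0,0,0]]' -1 22
python3 -m jog '[[0,0,2,0],[0,0,6,0],[0,0,14,0],[0,0,26,0],[0,0,40,0],[0,0,55,0],[0,0,70,0],[0,0,85,0]]'
```

```text
time: 21.7
position: [0.647, 0.1934, 0.0311]
tool_rot: [0.446, 3.11, 0.0]
ft_force: [0.3, 0.2, -0.9]
grip_width: 0.412
time: 22.7
position: [0.647, 0.1935, 0.1173]
tool_rot: [0.446, 3.109, 0.0]
ft_force: [0.8, -0.5, -2.2]
grip_width: 0.413
```

The grip width is 0.412, or 36 mm, which is right for closed on the roll. I'll raise to about 18 cm, hold still, and check.

```bash
python3 -m jog '[[0,0,12,0],[0,0,26,0],[0,0,42,0],[0,0,56,0],[0,0,68,0],[0,0,76,0],[0,0,80,0],[0,0,80,0]]'
python3 -m jog '[[0,0,0,0],[0,0,0,0],[0,0,0,0],[0,0,0,0],[0,0,0,0],[0,0,0,0],[0,0,0,0],[0,0,0,0]]'
python3 - <<'E'
from h import *
s=get_state();print(s["position"],s["ft_force"],s["qd"].round(3),s["grip_width"])
I=shot("side")["image"]; t=shot("top")["image"]
print(proj(load("side"),[.5365,.2255,.188]))
o=np.hstack([I[60:420,100:500],t[60:420,90:480]])
cv2.imwrite("pics/c8.png",o[:,:,::-1])
E
```

```text
time: 23.7
position: [0.6469, 0.1935, 0.1961]
tool_rot: [-0.446, -3.11, -0.0]
ft_force: [-0.9, 0.0, -2.1]
grip_width: 0.414
time: 24.7
position: [0.6469, 0.1934, 0.1961]
tool_rot: [0.446, 3.11, 0.0]
ft_force: [0.5, -0.5, -2.4]
grip_width: 0.414
[0.64693032 0.19343708 0.19607437] [ 0.48811499 -0.53134452 -2.37078642] [ 0.001 -0.001 -0.001 -0.     0.002  0.     0.   ] 0.41394976188847754
(np.float64(295.382059503397), np.float64(259.5653868326592))
```

View pics/c8.png

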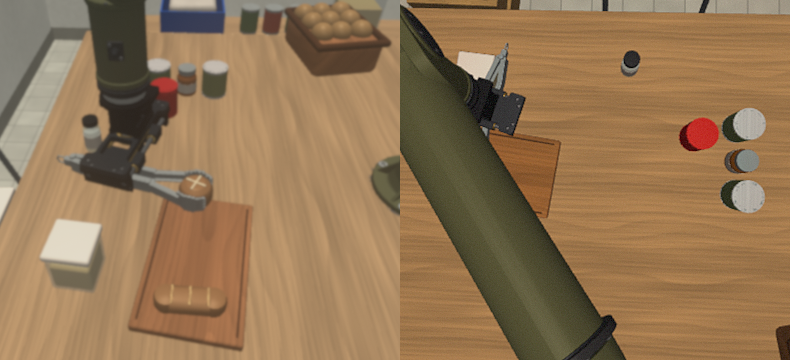

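```bash
python3 -c "
from bench import *
close_job()"
```

```text
the job is handed in; nothing more can be done
```

The jar is back between the tins and the round roll is being held in the tongs about 16 cm above the board. I handed the job in at about 25 s of the 59 s allowed; no verdict is reported.

- **Jar:** I carried it from the board and stood it on the counter between the two grey tins. The top camera put it about 2 mm from midway along the line of the tins and about 3 mm off that line, close to the calibration error. It was still upright there in the last picture.
- **Tongs and roll:** I picked up the tongs by the handles and turned them to face the robot. I lowered them around the roll from above and closed them to 36 mm, the stated width for closed on the roll. As far as I can tell only the tongs touched the roll.
- **Final state:** Joint speeds were about zero, the grip was steady and the load unchanged. The last side view shows the roll in the heads.
- **Things left alone:** The long roll, tins, spice jar and canister looked undisturbed. I checked them by eye and did not measure them again. In the last top view the arm hid part of the board and the canister, so those rest on the side view.

No check failed. The wrist and top cameras differed by about 2 mm in x.

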